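Show the chip to the inspection camera

ROBOT

A 6-joint arm with a two-finger parallel gripper is mounted at the origin on the work surface. World frame = base frame: x ahead of the robot, y to its left, z up, the work surface at z = 0. Lengths are in mm, angles in rad, forces in N, time in s.
With the tool pointing down it reaches from about 275 to 1000 mm from the base axis. Payload 8.4 kg.
Tool frame: the origin (TCP) lies between the finger pads; the fingertips stand 22 mm ahead of it and the grasp point (between the pads) lies 3 mm ahead of it (r.nose_length is the z of the fingertips in the tool frame, in mm); z points along the fingers, y is the line along which they close (so a half turn about z gives the same grasp; the last joint's range is limited). The gripper opens to 85 mm and grips with 20 to 120 N. Pads are 22 mm wide; open, the fingers measure 114 mm over their backs; the gripper's body (76 mm by 85 mm) begins 54 mm behind the grasp point. The pads swing forward as they close: fully open they stand 13 mm farther back than shut.
Start: joints at [-1.344, 0.353, 1.633, -0, 1.155, -0.002], TCP at [141.754, -608.715, 253.281] pointing down, gripper open.
Joint ranges: [-2.63, 2.63], [-0.92, 2.1], [0.06, 2.66], [-1.3, 4.44], [0, 2.69], [-3.02, 3.02]. Speed limits (rad/s): [2.22, 2.22, 2.79, 3.14, 3.14, 3.14].

INTERFACE

Orientations are given as [roll, pitch, yaw] about the fixed x, y, z axes, in that order (R = Rz(yaw) Ry(pitch) Rx(roll)).
In Python, from rig import r, camrig gives the robot as it stands (r), with the cameras (camrig).
- The arm moves only by the tool steer_hand, called after ">>>" as name(argument=value, ...), one argument or row to a line, values as JSON. Schema: {"type":"object","properties":{"offsets":{"type":"array","items":{"type":"object","properties":{"rot":{"type":"array","items":{"type":"number"},"minItems":3,"maxItems":3},"pos":{"type":"array","items":{"type":"number"},"minItems":3,"maxItems":3},"aperture":{"type":"number"}},"additionalProperties":false,"required":["aperture"]},"minItems":1,"maxItems":5},"force":{"type":"number"},"only":{"type":"string"},"quiet":{"type":"boolean"},"lines":{"type":"string"}},"required":["offsets"],"additionalProperties":false}. offsets is a list of rows, 1 to 5 of them, each an object with the fields rot (a list: a rotation vector rx, ry, rz in rad), pos (a list: dx, dy, dz in mm), aperture (the opening from 0.0 (shut) to 1.0 (fully open)); a field left out counts as zero (the opening has to be given); each row shifts and turns the commanded pose from where the row before left it, along the tool's axes as they then stand; what a row does not reach is not made up. A row lasts 1/12 s, in which the tool goes at most 41.7 mm and 0.125 rad, less where a joint would pass 70% of its speed; a pose out of reach is approached as far as the arm can. The fingers move at their own pace and stop on an object; force is the grip in N (left out, the last holds). Time passes only in rows, so rows that do not move let the fingers close. The tool returns the time, the measured TCP pose, the force, the opening and the grip force at its end. only (a regular expression) keeps the lines of the reply that match it, lines (a string "A,B") keeps lines A to B, and quiet returns only ok. Input that does not fit is refused with a message, and nothing moves.
- r.sense(): the state, without advancing time (a new reading comes with each control period).
- camrig.grab_frame(name): name is "side" or "top"; returns the picture (400x640x3 uint8, red, green, blue); there is no depth.
- camrig.camera_params(name): a dict with "fx", "fy", "cx", "cy" (pixels), "dist_coeffs" ([k1, k2, p1, p2, k3] as OpenCV has them; the pictures are not rectified), "rvec" (rotation vector, rad) and "tvec" (3), from world to camera coordinates, as OpenCV has them. Camera axes: x right, y down, z forward; pixel columns grow to the right and rows downward; lengths in mm; the calibration is good to about 2 mm. A picture is of the moment at which its call begins. camera_params takes no time and is no camera call.
- r.sign_off(): hands the job in; it is judged then, once.
The state is a dict: "clock": time; "qpos": joint angles; "qvel": joint speeds; "joint_efforts": joint torques, N m; "eef_pos": TCP position; "tcp_rot": TCP orientation; "contact_force": force on the tool from outside, world axes, zero at the start; "wrist_torque": the same for the moment, N m; "opening": opening from 0.0 (shut) to 1.0 (fully open); "grasp_force": force on a finger pad.
Only numpy, scipy, OpenCV 4.12 (cv2) and the standard library are available. Lean on these libraries where they do the work, as an engineer would, in place of code of your own. Each camera call takes 0.05 s, during which the arm holds its last target. There are 200 camera calls.

TASK

Take the green chip carrier out of the rack by the tab on its top and hold it up to the inspection camera: chip in the centre of the lens's view, 12 cm in front of the glass, chip face towards the lens and square to it, so leaned back to match the camera's downward tilt, and not rolled to one side. Finish while still holding it there, steady in the air; do not let go. Leave the other carriers, the bottle and the chip tray where they are and do not bump the camera.

Things in the scene. Friction and masses are not known exactly. Their poses are not given: they have to be found in the camera images.
- green_carrier: Green carrier, 90 g, upright in a slot. Origin: centre of its underside; z up, y out of the chip face, x along its width. Foot 64 (x) by 10 (y) by 40 (z) mm; above it a ring 100 mm across, 5 thick, centre z = 78, with pale film and a 24 mm copper chip on the +y face; grip tab 36 (x) by 10 (y) from z = 124 to 168. Pinch the tab across its 10 mm, from above, about z = 150, at least 120
- green_carrier_chip (a point): Centre of the green carrier's chip, on its face: at (0, 3, 78) mm in the carrier's frame, same axes
- blue_carrier: Blue carrier, same shape and size as the green one, same axes; leave it in its slot
- blue_carrier_chip (a point): Chip centre of the blue carrier
- yellow_carrier: Yellow carrier, same shape and size as the green one, same axes; leave it in its slot
- yellow_carrier_chip (a point): Chip centre of the yellow carrier
- rack: Fixed rack, origin under its centre: base 110 (x) by 210 (y) by 10 mm, three black slots 75 mm apart along y; which carrier is where varies. Slot floor at z = 10, top at z = 40, 68 (x) by 12 (y) mm. Carriers stand with the rack's axes, chip face to its +y, 1 mm play each side in y, 2 in x, may lean 4 degrees. Lift straight up 30 mm to free one; the tabs' tops stand at 178
- cam: Fixed camera on a white stand. Origin: on the bench under the head's tilt axis, z up. Base 150 (x) by 190 (y, from -50 to 140) by 22 mm, column 45 by 35, 372 mm tall at y = 115. The head looks along the stand's -y and tilts about x at height 260, between cheeks and knobs reaching 68 mm to each side. Head: white cylinder 80 mm across, black lens end 68 across, glass 70 mm ahead of the axis
- cam_tilt (a joint): Tilt of the camera head in rad, 0 = looking level, positive = looking down by that angle; between 0.1 and 0.5, stiff, not to be touched
- lens (a point): Centre of the lens's front glass. Axes of the tilted head: -y is the way the camera looks, x is level
- focus (a point): The point in the air 120 mm in front of the lens on its optical axis, where the chip centre must be. Same axes as the head: when the carrier is presented rightly its x, y and z axes are parallel to these and point the same way
- bottle: Bystander: amber bottle, 48 mm diameter, 110 mm tall, standing on the bench; origin under its centre
- chip_tray: Bystander: flat black tray 75 (x) by 110 (y) by 12 mm lying on the bench; origin under its centre

How it is judged:
By the outcome, as a careful person would: the job done as asked, in the order asked, and still so for the second after the job is handed in, while the arm keeps its last pose, push and grip.
It also fails if it takes over 35 s, if anything falls off the work surface, if the arm or the gripper's body presses on something with over 40 N, if the wrist force passes 120 N, or if a joint passes its speed limit or range.

## Working session

There is one attempt and no reset: what is moved stays moved. The work goes in short steps, Python scripts to look and compute and a tool call to move; the robot and the scene stay as the last step left them, time stands still between calls to the robot, and variables do not carry over. Pictures are saved under pics/ and viewed, at most 10 in all, crops included, and the job is handed in when it is done.

```bash
ls; mkdir -p pics
```

Run:
```python
from rig import r, camrig
import cv2
for n in("side","top"):
    cv2.imwrite(f"pics/{n}0.png",camrig.grab_frame(n)[:,:,::-1]); p=camrig.camera_params(n)
    R=cv2.Rodrigues(__import__('numpy').array(p["rvec"]))[0]
    print(n,p, -R.T@p["tvec"])
print(r.sense())
```

```text
pics
rig.py
side {'fx': 393.2835584961023, 'fy': 393.2835584961023, 'cx': 322.3789141530028, 'cy': 195.6852774165546, 'dist_coeffs': array([-0.08637106,  0.        ,  0.        ,  0.        ,  0.        ]), 'rvec': array([ 2.10182813, -0.0480583 ,  0.02248454]), 'tvec': array([-635.229854  ,  155.39182855, 1145.22249083])} [ 597.52482445 -935.45194713  712.10384078]
top {'fx': 465.4407333358816, 'fy': 465.4407333358816, 'cx': 321.402861125206, 'cy': 195.8846082707779, 'dist_coeffs': array([-0.10261232,  0.        ,  0.        ,  0.        ,  0.        ]), 'rvec': array([ 2.1808102 , -2.17736322,  0.0768454 ]), 'tvec': array([  49.60023106,  630.65560439, 1407.83186863])} [ 520.51143519   41.3052906  1452.42520062]
{'clock': 0.1, 'qpos': array([-1.34438718e+00,  3.53570735e-01,  1.63409196e+00,  1.15415137e-05,
        1.15518797e+00, -2.35870853e-03]), 'qvel': array([-0.00358696, -0.00155279, -0.00221111,  0.00019562,  0.00363347,
       -0.00138921]), 'joint_efforts': array([-6.59153739e-04, -6.06356764e+01, -3.42819750e+01, -9.18117507e-06,
        3.89016917e-03, -9.49316785e-06]), 'eef_pos': array([ 141.67145747, -608.30623047,  252.62805093]), 'tcp_rot': array([-3.14033468e+00, -1.35203602e-05,  2.28763175e-01]), 'contact_force': array([-0.12822328,  0.01964323,  0.55255831]), 'wrist_torque': array([-4.98643886e-02,  1.33602960e-05, -6.78970513e-03]), 'grasp_force': 0.0, 'opening': 0.99909390685071}
```

View pics/side0.png

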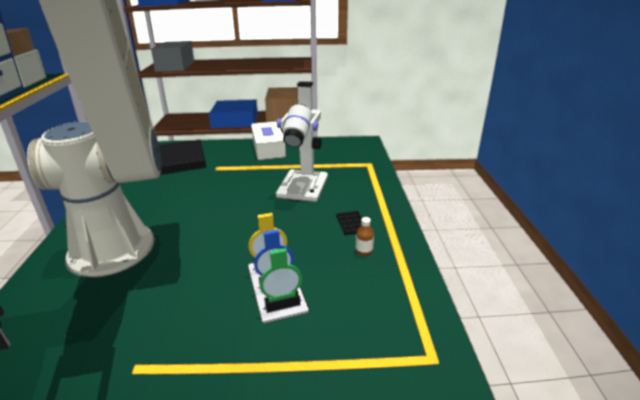

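View pics/top0.png

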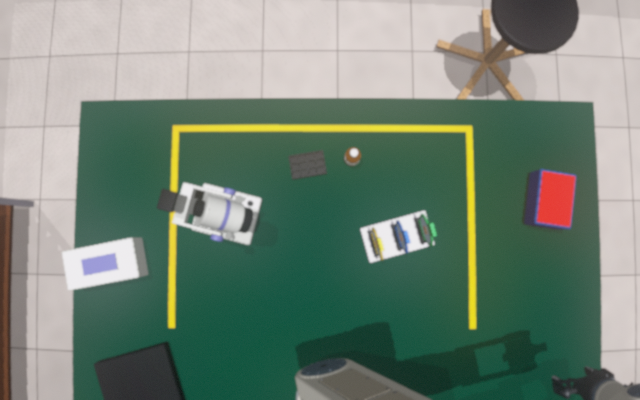

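The side view shows green in the front slot, nearest the viewer, with its tab near (278,260). Blue is behind it and yellow is farthest back. The camera stand is at about (300,150), and the tray and bottle are on the right near (355,230). In the top view the rack is at about (397,237), the green tab near (433,230) and the camera lens near (245,217). I'll zoom in next.

Run:
```python
import cv2,numpy as np
s=cv2.imread("pics/side0.png");t=cv2.imread("pics/top0.png")
def c(im,x,y,w,h,k=5):return cv2.resize(im[y:y+h,x:x+w],None,fx=k,fy=k,interpolation=cv2.INTER_CUBIC)
a=np.vstack([c(s,240,205,80,60),c(s,240,265,80,60)])
a=np.hstack([a,np.vstack([c(t,362,205,80,60),c(t,180,180,80,60)])]);cv2.imwrite("pics/z1.png",a)
cv2.imwrite("pics/z2.png",np.hstack([c(s,265,75,70,130,4),c(t,150,175,120,80,4)[:520].copy() if 0 else cv2.copyMakeBorder(c(t,150,175,120,75,4),0,220,0,0,cv2.BORDER_CONSTANT)]))
```

```text
(no output)
```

View pics/z1.png

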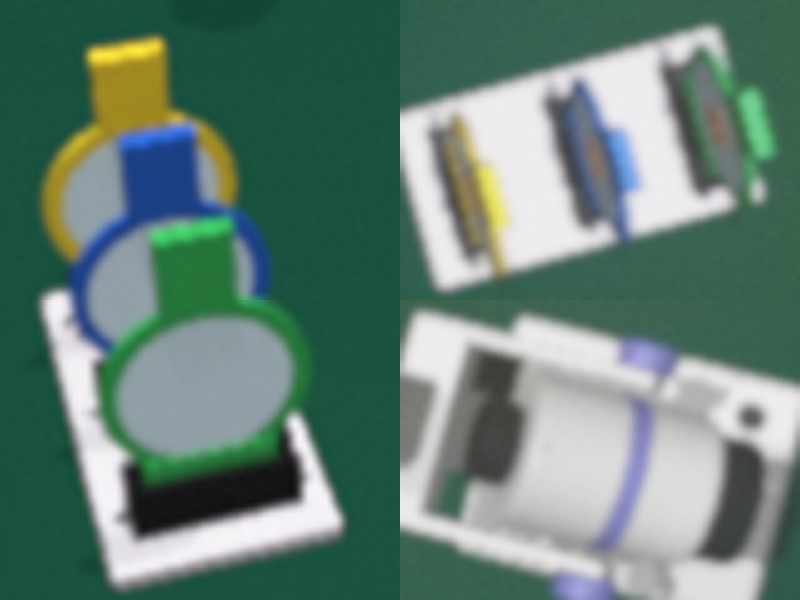

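View pics/z2.png

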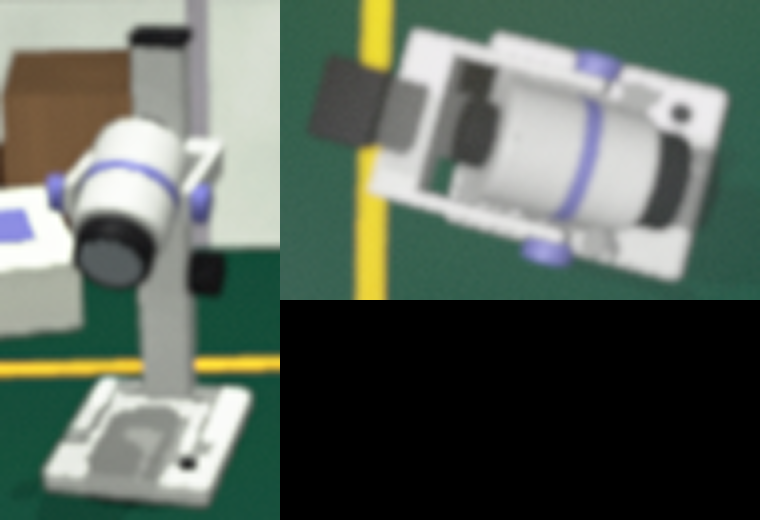

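The zooms show:
- **Tab:** the green tab's bright top face is clear in both views.
- **Base corners:** the front corners of the camera base are clear in both views.
- **Head:** both purple knobs are visible, and the lens glass shows in the side view near (293.5,137).

Next I'll measure these with masks and rays.

Create h.py:
```python
import cv2,numpy as np
from rig import r, camrig
P={n:camrig.camera_params(n) for n in("side","top")}
def ray(n,px):
    p=P[n];K=np.array([[p["fx"],0,p["cx"]],[0,p["fy"],p["cy"]],[0,0,1]])
    u=cv2.undistortPoints(np.array([[px]],float),K,p["dist_coeffs"])[0,0]
    R=cv2.Rodrigues(p["rvec"])[0];d=R.T@[*u,1];return -R.T@p["tvec"],d/np.linalg.norm(d)
def proj(n,X):
    p=P[n];K=np.array([[p["fx"],0,p["cx"]],[0,p["fy"],p["cy"]],[0,0,1]])
    return cv2.projectPoints(np.atleast_2d(np.array(X,float)),p["rvec"],p["tvec"],K,p["dist_coeffs"])[0][:,0]
def onz(n,px,z):
    o,d=ray(n,px);return o+d*(z-o[2])/d[2]
def tri(a,b):
    (o,d),(q,e)=ray("side",a),ray("top",b)
    s=np.linalg.lstsq(np.c_[d,-e],q-o,rcond=None)[0];A=o+d*s[0];B=q+e*s[1]
    return (A+B)/2,np.linalg.norm(A-B)
def mask(im,lo,hi,roi):
    h=cv2.cvtColor(im,cv2.COLOR_RGB2HSV);m=cv2.inRange(h,np.array(lo),np.array(hi));z=np.zeros_like(m)
    x0,y0,x1,y1=roi;z[y0:y1,x0:x1]=m[y0:y1,x0:x1];return z
def blobs(m,amin=5):
    n,l,s,c=cv2.connectedComponentsWithStats(m)
    out=[]
    for i in range(1,n):
        if s[i,4]>=amin:
            p=np.argwhere(l==i)[:,::-1].astype(np.float32);out.append((s[i,4],c[i].round(2),cv2.minAreaRect(p)))
    return out
```

Run:
```python
from h import *
I={n:cv2.cvtColor(cv2.imread(f"pics/{n}0.png"),cv2.COLOR_BGR2RGB) for n in P}
for n,roi in(("side",(270,105,325,135)),("top",(190,180,260,250))):
    print("knob",n,[ (b[0],b[1]) for b in blobs(mask(I[n],(110,50,80),(135,255,255),roi))])
hs=cv2.cvtColor(I["top"],cv2.COLOR_RGB2HSV);print("tabT",hs[230,434],hs[237,430]);hs=cv2.cvtColor(I["side"],cv2.COLOR_RGB2HSV);print("tabS",hs[251,278],hs[258,278],hs[137,293],hs[131,293])
for n,roi in(("side",(265,245,292,258)),("top",(425,215,442,245))):
    for v in(150,170,185): print("tab",v,n,[b for b in blobs(mask(I[n],(60,80,v),(85,255,255),roi))])
# chip face/film back in side
print("film",blobs(mask(I["side"],(85,10,120),(115,90,200),(255,262,305,305)),50))
print("glass",blobs(mask(I["side"],(85,20,60),(115,90,200),(283,130,306,148)),20))
# base edges
print("baseT front", [onz("top",(150+(x-280)/4,175+y/4),22).round(1) for x,y in((726,95),(682,279))])
print("baseS", [onz("side",(265+x/4,75+y/4),22).round(1) for x,y in((45,483),(210,495),(250,398),(108,378))])
print("rackT",[onz("top",(362+(x-400)/5,205+y/5),10).round(1) for x,y in((715,27),(442,290),(402,108))])
print("rackS",[onz("side",(240+x/5,205+y/5),10).round(1) for x,y in((42,295),(112,578),(343,522))])
print(hs.shape)
```

```text
knob side [(np.int32(46), array([298.54, 117.59])), (np.int32(31), array([278.61, 122.16])), (np.int32(42), array([314.71, 125.19])), (np.int32(18), array([270.78, 131.28]))]
knob top [(np.int32(48), array([229.27, 190.54])), (np.int32(92), array([225.49, 215.41])), (np.int32(59), array([216.34, 237.68]))]
tabT [ 70 126 197] [ 70  86 128]
tabS [ 68 172 199] [ 68 172 117] [94 19 93] [120   5  53]
tab 150 side [(np.int32(58), array([277.17, 250.86]), ((277.5, 251.0), (4.0, 15.0), 90.0))]
tab 170 side [(np.int32(44), array([277.32, 250.8 ]), ((277.5384521484375, 250.69229125976562), (2.7456257343292236, 15.297059059143066), 78.69007110595703))]
tab 185 side [(np.int32(35), array([277.23, 250.77]), ((277.0577087402344, 250.78848266601562), (2.3533935546875, 14.31647777557373), 78.69007110595703))]
tab 150 top [(np.int32(9), array([426.22, 219.89]), ((426.0, 220.0), (4.0, 2.0), 90.0)), (np.int32(64), array([432.83, 229.36]), ((432.7353210449219, 229.44119262695312), (13.824529647827148, 4.608177185058594), 75.96376037597656))]
tab 170 top [(np.int32(46), array([432.65, 229.04]), ((432.669
[... 287 characters left out ...]
, 265.79]), ((264.0, 267.0), (10.0, 12.0), 90.0)), (np.int32(683), array([280.44, 281.54]), ((280.32354736328125, 281.2059020996094), (23.9708194732666, 34.383480072021484), 77.47119140625))]
glass [(np.int32(105), array([292.09, 140.17]), ((292.5, 140.0), (15.0, 10.0), 0.0))]
baseT front [array([621.6, 235.6,  22. ]), array([479.9, 268.1,  22. ])]
baseS [array([486.5, 244.8,  22. ]), array([628.7, 217.5,  22. ]), array([672.7, 395.5,  22. ]), array([536.5, 445.1,  22. ])]
rackT [array([ 586.8, -271.9,   10. ]), array([ 424.4, -100.7,   10. ]), array([536.5, -76.4,  10. ])]
rackS [array([ 429. , -100.4,   10. ]), array([ 484.3, -303. ,   10. ]), array([ 591.2, -272.7,   10. ])]
(400, 640, 3)
```

Run:
```python
from h import *
I={n:cv2.cvtColor(cv2.imread(f"pics/{n}0.png"),cv2.COLOR_BGR2RGB) for n in P}
t,e=tri((277.25,250.82),(432.75,229.3));print("tab",t,e)
# tab direction: film of side, long edges of tab top in top view
for n,roi in(("side",(265,245,292,258)),("top",(428,215,442,245))):
    m=mask(I[n],(60,80,160),(85,255,255),roi);q=np.argwhere(m)[:,::-1].astype(np.float32)
    l=cv2.fitLine(q,cv2.DIST_L2,0,.01,.01).ravel();a,b=[onz(n,l[2:]+l[:2]*s,t[2]) for s in(-6,6)];d=b-a;print(n,"tab yaw",np.degrees(np.arctan2(d[1],d[0])))
A,ea=tri((278.61,122.16),(216.34,237.68));B,eb=tri((314.71,125.19),(229.27,190.54))
print("knobs",A,ea,B,eb,np.linalg.norm(B-A),"yaw",np.degrees(np.arctan2(*(B-A)[1::-1])))
# dark lens end blob + glass, print small tables
g=cv2.cvtColor(I["side"],cv2.COLOR_RGB2GRAY);np.set_printoptions(linewidth=200)
print(g[124:150,280:308])
g=cv2.cvtColor(I["top"],cv2.COLOR_RGB2GRAY);print(g[202:238,236:258])
```

```text
tab [ 527.04638844 -256.59913985  176.29814456] 0.24770206033555936
side tab yaw 12.796275988714992
top tab yaw -165.13822712290363
knobs [504.54321525 318.43534451 262.57084576] 0.47104287441549914 [625.04365557 287.09769068 260.94780805] 1.6614546827307508 124.51923111103757 yaw -14.577573978935536
[[115 146 153 142 163 208 232 240 244 246 248 250 250 251 251 251 251 250 248 246 243 239 234 229 223 211 189 153]
 [110 143 152 149 178 219 234 238 240 241 245 247 248 249 249 250 250 249 248 246 242 239 233 227 220 208 190 162]
 [104 139 151 158 190 219 227 227 224 222 225 227 229 231 235 241 243 245 245 244 241 238 232 225 218 203 186 163]
 [110 130 148 163 190 202 198 189 179 171 170 172 174 177 187 200 214 224 231 235 237 234 230 223 213 198 180 157]
 [142 116 136 161 176 170 154 136 125 117 113 113 113 117 123 135 150 170 192 210 222 226 225 220 208 193 174 151]
 [180 112 117 150 155 136 112  88  75  67  64  65  68  71  74  79  93 112 136 161 183 200 210 210 202 187 167 145]
 [217 130 104 134 132 104  75  54  42  38  41  45  49  51  51  51  57  66  85 111 137 162 182 192 191 181 16
[... 4769 characters left out ...]
8  64  62  66  74  96 123 142 152 149 139 113  88  69  67  71]
 [184 181 168 148 133 118 102  89  83  91 112 140 160 171 168 157 136 109  86  69  71  73]
 [194 199 198 193 184 174 159 147 144 148 166 186 198 202 195 175 142 106  82  72  73  75]
 [211 215 216 215 211 206 200 197 195 197 203 211 216 217 211 190 151 107  82  74  75  76]
 [218 221 221 220 220 219 217 216 216 218 219 221 221 221 214 192 150 104  82  77  77  77]
 [220 222 222 222 221 221 221 222 221 222 223 223 223 221 211 186 142  98  79  77  76  76]
 [219 222 222 222 222 221 223 222 223 223 223 223 223 219 206 176 130  93  78  76  74  77]
 [218 223 223 222 223 222 222 222 223 223 223 223 222 217 200 165 116  85  76  76  75  77]]
```

Run:
```python
from h import *
I={n:cv2.cvtColor(cv2.imread(f"pics/{n}0.png"),cv2.COLOR_BGR2RGB) for n in P}
g=cv2.cvtColor(I["side"],cv2.COLOR_RGB2GRAY)
gb=cv2.resize(g,None,fx=4,fy=4,interpolation=cv2.INTER_CUBIC)
m=((gb>68)&(gb<100)).astype(np.uint8);z=np.zeros_like(m);z[132*4:148*4,283*4:303*4]=m[132*4:148*4,283*4:303*4]
z=cv2.morphologyEx(z,cv2.MORPH_OPEN,np.ones((9,9)))
c=max(cv2.findContours(z,0,1)[0],key=cv2.contourArea);el=cv2.fitEllipse(c);cen=(np.array(el[0])+.5)/4-.5;print("glass",cen,np.array(el[1])/4,el[2])
for yaw in np.radians([-13,-14,-15,-16]):
  for O in([564.8,301.8,260],):
    O=np.array(O,float);X=np.array([np.cos(yaw),np.sin(yaw),0]);Y=np.array([-np.sin(yaw),np.cos(yaw),0])
    o,d=ray("side",cen);L=o+d*((O-o)@X)/(d@X);v=L-O
    print(np.degrees(yaw),"lens",L.round(1),"dist",np.linalg.norm(v).round(1),"tilt",np.degrees(np.arctan2(-v[2],-v@Y)).round(2))
    for t in(.2,.3,.4,.5):
        f=-np.cos(t)*Y-np.sin(t)*np.array([0,0,1]);u=np.cross(X,-f)
        u=-np.sin(t)*Y+np.cos(t)*np.array([0,0,1])
        print("  tilt",round(np.degrees(t),1),"rimtop top-px",proj("top",O+70*f+34*u)[0].round(2),"glass",proj("side",O+70*f)[0].round(2),"rim L/R top-px",proj("top",[O+70*f-34*X,O+70*f+34*X]).round(1).tolist())
  # base edges: undistorted, intersect with z=22
# base edges in top via gradient along normals
gt=cv2.cvtColor(I["top"],cv2.COLOR_RGB2GRAY).astype(np.float32)
def edge(p,q,n,img=gt,w=4,k=24):
    p,q=np.array(p,float),np.array(q,float);dd=(q-p)/np.linalg.norm(q-p);nn=np.array([-dd[1],dd[0]]);s=np.arange(-w,w+.01,.1);pts=[]
    for a in np.linspace(.05,.95,k):
        xy=(p+(q-p)*a)[None]+s[:,None]*nn
        v=cv2.remap(img,xy[:,0].astype(np.float32),xy[:,1].astype(np.float32),1).ravel();gr=np.abs(np.gradient(v));gr[gr<gr.max()*.3]=0
        pts.append(p+(q-p)*a+nn*(gr@s/gr.sum()))
    return np.array(pts,np.float32)
def ang(name,n,p,q,zz,img):
    e=edge(p,q,n,img);W=np.array([onz(n,x,zz)[:2] for x in e],np.float32);l=cv2.fitLine(W,cv2.DIST_HUBER,0,.01,.01).ravel()
    res=np.abs((W-l[2:])@[-l[1],l[0]]);print(name,np.degrees(np.arctan2(l[1],l[0])).round(2),"pt",l[2:].round(1),"res",res.mean().round(2))
f=lambda x,y:(150+(x-279.5)/4-.5,175+(y+.5)/4-.5)
gs=g.astype(np.float32);s2=lambda x,y:(265+(x+.5)/4-.5,75+(y+.5)/4-.5)
ang("Tfront","top",f(724,108),f(687,268),22,gt);ang("Tbottom","top",f(675,280),f(600,258),22,gt);ang("Ttop","top",f(650,77),f(720,93),22,gt)
ang("Sfront","side",s2(55,482),s2(200,493),22,gs);ang("Sright","side",s2(210,492),s2(248,400),22,gs);ang("Sleft","side",s2(50,475),s2(102,385),22,gs)
k=lambda x,y:(362+(x-399.5)/5-.5,205+(y+.5)/5-.5);s1=lambda x,y:(240+(x+.5)/5-.5,205+(y+.5)/5-.5)
ang("rT far","top",k(410,107),k(705,30),10,gt);ang("rT near","top",k(450,290),k(610,247),10,gt);ang("rT yend","top",k(404,115),k(438,280),10,gt)
ang("rS front","side",s1(120,580),s1(335,528),10,gs);ang("rS left","side",s1(45,305),s1(108,565),10,gs)
```

```text
glass [292.07693481 140.33096313] [ 9.8724575  15.40422916] 108.7612075805664
-13.0 lens [550.2 238.4 229.4] dist 71.9 tilt 25.18
  tilt 11.5 rimtop top-px [250.34 220.68] glass [291.59 135.84] rim L/R top-px [[246.8, 233.2], [252.9, 207.7]]
  tilt 17.2 rimtop top-px [251.41 220.89] glass [291.81 137.64] rim L/R top-px [[246.6, 233.0], [252.7, 207.7]]
  tilt 22.9 rimtop top-px [252.18 221.03] glass [292.08 139.28] rim L/R top-px [[246.1, 232.8], [252.2, 207.6]]
  tilt 28.6 rimtop top-px [252.65 221.1 ] glass [292.4  140.75] rim L/R top-px [[245.4, 232.5], [251.5, 207.4]]
-14.0 lens [550.  242.4 227.7] dist 69.2 tilt 27.8
  tilt 11.5 rimtop top-px [250.22 221.19] glass [291.22 135.82] rim L/R top-px [[246.5, 233.5], [253.0, 208.2]]
  tilt 17.2 rimtop top-px [251.28 221.41] glass [291.46 137.61] rim L/R top-px [[246.2, 233.4], [252.8, 208.1]]
  tilt 22.9 rimtop top-px [252.05 221.55] glass [291.74 139.26] rim L/R top-px [[245.8, 233.1], [252.3, 208.0]]
  tilt 28.6 rimtop top-px [252.53 221.62] glass [292.08 140.73] rim L/R top-px [[245.1, 232.9], [251.6, 207.9]]
-14.999999999999998 len
[... 726 characters left out ...]
 top-px [[245.6, 234.1], [253.0, 209.1]]
  tilt 22.9 rimtop top-px [251.77 222.57] glass [291.07 139.2 ] rim L/R top-px [[245.1, 233.9], [252.5, 209.0]]
  tilt 28.6 rimtop top-px [252.24 222.63] glass [291.43 140.68] rim L/R top-px [[244.4, 233.5], [251.8, 208.8]]
Tfront -14.44 pt [559.2 252. ] res 0.38
Tbottom 76.2 pt [487.1 304.7] res 0.25
Ttop 77.33 pt [633.4 267.7] res 0.53
Sfront -6.51 pt [567.9 223.4] res 5.4
Sright 75.21 pt [651.4 317.6] res 0.4
Sleft 73.9 pt [503. 342.] res 1.71
rT far -75.2 pt [ 560.7 -167. ] res 0.72
rT near -74.62 pt [ 441.4 -157. ] res 0.39
rT yend 10.91 pt [478.6 -84.7] res 1.03
rS front 15.68 pt [ 533.7 -292.3] res 0.29
rS left -74.56 pt [ 456.3 -206.6] res 0.5
```

Run:
```python
from h import *
yaw=np.radians(-14.4);X=np.array([np.cos(yaw),np.sin(yaw),0]);Y=np.array([-np.sin(yaw),np.cos(yaw),0]);Z=np.array([0,0,1.])
O=np.array([565.5,301.7,260])
print("side knobs meas [278.61 122.16][314.71 125.19]",proj("side",[O-60*X,O+60*X]).round(2).tolist())
print("top knobs meas [216.34 237.68][229.27 190.54]",proj("top",[O-60*X,O+60*X]).round(2).tolist())
for t in np.radians([15,18,21,24,26,28]):
    f=-np.cos(t)*Y-np.sin(t)*Z;u=-np.sin(t)*Y+np.cos(t)*Z;a=np.linspace(0,2*np.pi,60)
    out=[]
    for R in(34,28):
        c=np.array([O+70*f+R*(np.cos(b)*X+np.sin(b)*u) for b in a]);out.append(cv2.fitEllipse(proj("side",c).astype(np.float32)))
    print(np.degrees(t).round(),[(np.round(e[0],2).tolist(),np.round(e[1],2).tolist(),round(e[2],1)) for e in out],"axis dir px",(proj("side",O+70*f)-proj("side",O))[0].round(2))
```

```text
side knobs meas [278.61 122.16][314.71 125.19] [[279.41, 123.07], [314.53, 125.48]]
top knobs meas [216.34 237.68][229.27 190.54] [[217.28, 236.47], [229.46, 191.44]]
15.0 [([291.47, 136.79], [16.38, 21.54], 114.1), ([291.46, 136.84], [13.49, 17.74], 114.1)] axis dir px [-5.37 12.69]
18.0 [([291.6, 137.7], [15.64, 21.48], 112.1), ([291.59, 137.75], [12.88, 17.69], 112.1)] axis dir px [-5.24 13.6 ]
21.0 [([291.75, 138.57], [14.85, 21.43], 110.3), ([291.74, 138.62], [12.23, 17.65], 110.3)] axis dir px [-5.09 14.47]
24.0 [([291.91, 139.39], [14.02, 21.38], 108.7), ([291.9, 139.44], [11.54, 17.6], 108.7)] axis dir px [-4.92 15.3 ]
26.0 [([292.02, 139.92], [13.45, 21.34], 107.7), ([292.01, 139.97], [11.07, 17.57], 107.7)] axis dir px [-4.81 15.82]
28.0 [([292.14, 140.42], [12.86, 21.3], 106.7), ([292.13, 140.47], [10.58, 17.54], 106.7)] axis dir px [-4.69 16.32]
```

Run:
```python
from h import *
g=cv2.GaussianBlur(cv2.cvtColor(cv2.imread("pics/top0.png"),6),(1,1),0).astype(float)
rows=np.arange(211,229,2);meas=[]
for y in rows:
    l=g[y,244:262];lo=66;j=np.where(l<70)[0][-1];hi=l[j:j+6].max();th=(lo+hi)/2
    k=j+np.where(l[j:]>th)[0][0];meas.append(244+k-1+(th-l[k-1])/(l[k]-l[k-1]))
meas=np.array(meas);print("meas",meas.round(2))
Z=np.array([0,0,1.])
for yd in(-13.5,-14.4,-15.3):
  yaw=np.radians(yd);X=np.array([np.cos(yaw),np.sin(yaw),0]);Y=np.array([-np.sin(yaw),np.cos(yaw),0]);O=np.array([565.5,301.7,260])
  for t in np.radians([12,16,20,24,28]):
    f=-np.cos(t)*Y-np.sin(t)*Z;u=-np.sin(t)*Y+np.cos(t)*Z
    c=proj("top",[O+70*f+34*(np.cos(b)*X+np.sin(b)*u) for b in np.linspace(0,np.pi,90)])
    o=c[:,1].argsort();p=np.interp(rows,c[o,1],c[o,0]);d=meas-p
    print(yd,np.degrees(t).round(),"mean",d.mean().round(2),"shape",(d-d.mean()).round(2))
```

```text
meas [251.95 252.37 252.26 259.4  259.8  259.5  259.33 258.75 258.17]
-13.5 12.0 mean 6.05 shape [-6.73 -5.91 -5.58  2.02  2.9   3.1   3.44  3.39  3.36]
-13.5 16.0 mean 5.35 shape [-6.49 -5.81 -5.57  1.97  2.82  3.    3.36  3.34  3.38]
-13.5 20.0 mean 4.81 shape [-6.25 -5.7  -5.56  1.92  2.73  2.9   3.27  3.29  3.39]
-13.5 24.0 mean 4.41 shape [-6.01 -5.59 -5.54  1.88  2.65  2.8   3.18  3.23  3.4 ]
-13.5 28.0 mean 4.18 shape [-5.79 -5.49 -5.52  1.83  2.57  2.71  3.09  3.18  3.41]
-14.4 12.0 mean 6.02 shape [-6.84 -5.99 -5.64  1.99  2.9   3.13  3.5   3.48  3.47]
-14.4 16.0 mean 5.33 shape [-6.57 -5.87 -5.62  1.95  2.81  3.02  3.4   3.41  3.47]
-14.4 20.0 mean 4.79 shape [-6.29 -5.74 -5.59  1.9   2.72  2.91  3.3   3.34  3.45]
-14.4 24.0 mean 4.41 shape [-6.02 -5.62 -5.57  1.86  2.64  2.81  3.2   3.26  3.44]
-14.4 28.0 mean 4.18 shape [-5.77 -5.5  -5.54  1.82  2.56  2.71  3.1   3.19  3.43]
-15.3 12.0 mean 5.99 shape [-6.95 -6.08 -5.7   1.96  2.9   3.15  3.56  3.56  3.59]
-15.3 16.0 mean 5.3 shape [-6.63 -5.93 -5.67  1.92  2.81  3.04  3.44  3.48  3.55]
-15.3 20.0 mean 4.78 shape [-6.32 -5.79 -5.63  1.88  2.72  2.92  3.33  3.38  3.51]
-15.3 24.0 mean 4.4 shape [-6.02 -5.64 -5.59  1.84  2.63  2.81  3.21  3.29  3.47]
-15.3 28.0 mean 4.18 shape [-5.75 -5.5  -5.56  1.8   2.55  2.7   3.1   3.2   3.44]
```

Add to h.py:
```python
from scipy.spatial.transform import Rotation as Ro
def delta(pos,R):
    s=r.sense();C=Ro.from_euler("xyz",s["tcp_rot"]);print("clock",s["clock"],"now",s["eef_pos"].round(1),"q",s["qpos"].round(2))
    print("d in tool axes",C.inv().apply(np.array(pos)-s["eef_pos"]).round(1),"rotvec",(C.inv()*R).as_rotvec().round(4))
    print("d in goal axes",R.inv().apply(np.array(pos)-s["eef_pos"]).round(1))
RP=Ro.from_euler("xyz",[np.pi,0,np.radians(15.2)])
t_,y_=np.radians(26.3),np.radians(-14.4)
X=np.array([np.cos(y_),np.sin(y_),0]);Y=np.array([-np.sin(y_),np.cos(y_),0]);Z=np.array([0,0,1.])
f_=-np.cos(t_)*Y-np.sin(t_)*Z;u_=-np.sin(t_)*Y+np.cos(t_)*Z
RG=Ro.from_matrix(np.c_[X,f_,-u_]);FOC=np.array([565.5,301.7,260])+190*f_
```

Run:
```python
from h import *
delta([527,-256.6,260],RP)
I=cv2.cvtColor(cv2.imread("pics/side0.png"),4)
print("film pt",onz("side",(280.44,281.54),88),"FOC",FOC)
```

```text
clock 0.1 now [ 141.7 -608.3  252.6] q [-1.34  0.35  1.63  0.    1.16 -0.  ]
d in tool axes [ 455.  -255.2   -7. ] rotvec [-0.0013 -0.     -0.0365]
d in goal axes [ 464.1 -238.4   -7.4]
film pt [ 528.61207098 -258.14397581   88.        ] FOC [523.14004925 136.71888448 175.81647374]
```

>>> steer_hand(
  offsets=[
    {"rot":[0,0,-0.0365],"pos":[0,0,-8],"aperture":0.5},
    {"pos":[30,-15,0],"aperture":0.5},
    {"pos":[30,-15,0],"aperture":0.5},
    {"pos":[30,-15,0],"aperture":0.5},
    {"pos":[30,-15,0],"aperture":0.5},
  ],
  force=40,
)

```text
clock: 0.52
eef_pos: [242.4, -518.1, 260.9]
tcp_rot: [-3.141, 0.0, 0.265]
contact_force: [0.2, -0.1, 0.0]
opening: 0.503
grasp_force: 0.0
```

>>> steer_hand(
  offsets=[
    {"pos":[30,-15,0],"aperture":0.5},
    {"pos":[30,-15,0],"aperture":0.5},
    {"pos":[30,-15,0],"aperture":0.5},
    {"pos":[30,-15,0],"aperture":0.5},
    {"pos":[30,-15,0],"aperture":0.5},
  ],
)

```text
clock: 0.93
eef_pos: [367.8, -406.2, 261.1]
tcp_rot: [-3.141, 0.0, 0.265]
contact_force: [0.6, -0.5, 0.0]
opening: 0.501
grasp_force: 0.0
```

>>> steer_hand(
  offsets=[
    {"pos":[30,-15,0],"aperture":0.5},
    {"pos":[30,-15,0],"aperture":0.5},
    {"pos":[30,-15,0],"aperture":0.5},
    {"pos":[30,-15,0],"aperture":0.5},
    {"pos":[30,-15,0],"aperture":0.5},
  ],
)

```text
clock: 1.35
eef_pos: [492.9, -294.5, 261.0]
tcp_rot: [-3.141, 0.0, 0.265]
contact_force: [0.5, -0.4, -0.5]
opening: 0.501
grasp_force: 0.0
```

```bash
python3 -c "
from h import *
delta([527,-256.6,260],RP)"
```

```text
clock 1.35 now [ 492.9 -294.5  261. ] q [-0.54  0.27  1.74 -0.    1.14  0.76]
d in tool axes [ 42.9 -27.6   1. ] rotvec [-0.0004  0.0004  0.0001]
d in goal axes [ 42.9 -27.6   1. ]
```

>>> steer_hand(
  offsets=[
    {"pos":[22,-14,0],"aperture":0.5},
    {"pos":[21,-14,0],"aperture":0.5},
    {"aperture":0.5},
    {"aperture":0.5},
  ],
)

```text
clock: 1.68
eef_pos: [526.5, -256.6, 260.8]
tcp_rot: [-3.141, 0.001, 0.268]
contact_force: [-0.1, -0.7, -0.9]
opening: 0.496
grasp_force: 0.0
```

Run:
```python
from h import *
delta([527,-256.6,165],RP)
a=camrig.grab_frame("side");b=camrig.grab_frame("top")
c=lambda i,x,y,w,h,k:cv2.resize(i[y:y+h,x:x+w],None,fx=k,fy=k,interpolation=2)
cv2.imwrite("pics/p2.png",np.hstack([c(a,230,180,100,125,4),c(b,375,185,100,125,4)])[:,:,::-1])
```

```text
clock 1.6833 now [ 526.5 -256.6  260.8] q [-0.46  0.29  1.71 -0.    1.15  0.85]
d in tool axes [ 0.6  0.1 95.8] rotvec [-0.0005  0.0008  0.0024]
d in goal axes [ 0.5  0.1 95.8]
```

View pics/p2.png

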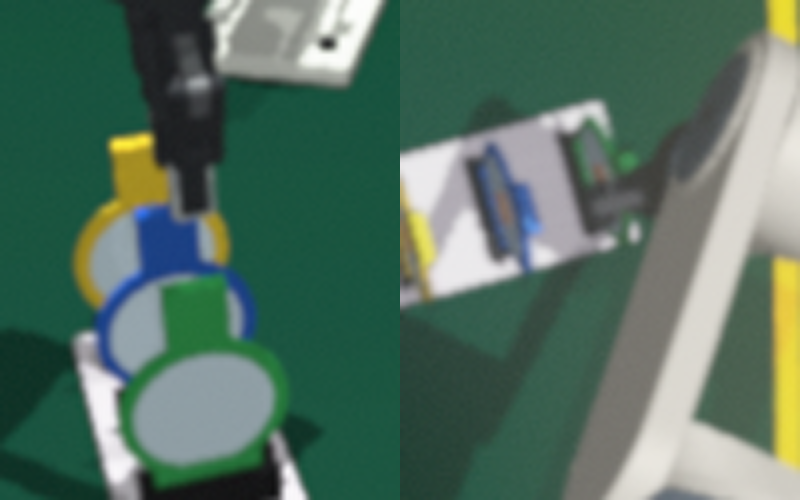

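The side view shows the finger at about (278,233), directly over the green tab at (278,251). The yaw matches, so I'll descend.

>>> steer_hand(
  offsets=[
    {"pos":[0.5,0,30],"aperture":0.5},
    {"pos":[0,0,30],"aperture":0.5},
    {"pos":[0,0,20],"aperture":0.5},
    {"pos":[0,0,10],"aperture":0.5},
    {"pos":[0,0,5.5],"aperture":0.5},
  ],
)

```text
clock: 2.2
eef_pos: [525.2, -258.0, 164.4]
tcp_rot: [-3.14, 0.002, 0.264]
contact_force: [0.4, -0.6, 0.0]
opening: 0.499
grasp_force: 0.0
```

>>> steer_hand(
  offsets=[
    {"aperture":0.5},
    {"aperture":0},
    {"aperture":0},
    {"aperture":0},
    {"aperture":0},
  ],
  force=40,
)

```text
clock: 2.62
eef_pos: [527.4, -257.8, 167.2]
tcp_rot: [3.14, -0.002, 0.265]
contact_force: [-1.1, 0.6, 6.1]
opening: 0.111
grasp_force: 40.0
```

>>> steer_hand(
  offsets=[
    {"aperture":0},
    {"aperture":0},
    {"aperture":0},
  ],
  force=40,
)

```text
clock: 2.87
eef_pos: [527.4, -257.8, 167.2]
tcp_rot: [3.14, -0.002, 0.266]
contact_force: [-1.1, 0.1, 7.0]
opening: 0.109
grasp_force: 40.1
```

>>> steer_hand(
  offsets=[
    {"aperture":0},
    {"pos":[0,0,-8],"aperture":0},
    {"pos":[0,0,-12],"aperture":0},
    {"pos":[0,0,-15],"aperture":0},
    {"pos":[0,0,-15],"aperture":0},
  ],
  force=60,
)

```text
clock: 3.28
eef_pos: [526.6, -257.5, 217.2]
tcp_rot: [3.141, -0.0, 0.265]
contact_force: [0.6, 0.7, 0.1]
opening: 0.104
grasp_force: 59.2
```

>>> steer_hand(
  offsets=[
    {"pos":[0,0,-30],"aperture":0},
    {"pos":[0,0,-30],"aperture":0},
    {"pos":[0,0,-30],"aperture":0},
    {"pos":[0,0,-30],"aperture":0},
    {"pos":[0,0,-30],"aperture":0},
  ],
)

```text
clock: 3.7
eef_pos: [526.3, -257.3, 368.6]
tcp_rot: [3.141, -0.001, 0.265]
contact_force: [-0.0, -0.5, -1.1]
opening: 0.103
grasp_force: 59.1
```

>>> steer_hand(
  offsets=[
    {"pos":[0,0,-10],"aperture":0},
    {"aperture":0},
    {"aperture":0},
  ],
)

```text
clock: 3.95
eef_pos: [526.4, -257.4, 375.9]
tcp_rot: [3.141, -0.0, 0.265]
contact_force: [-0.1, 1.1, -0.9]
opening: 0.111
grasp_force: 59.3
```

Run:
```python
from h import *
a=camrig.grab_frame("side");b=camrig.grab_frame("top");cv2.imwrite("pics/s3.png",a[:,:,::-1]);cv2.imwrite("pics/t3.png",b[:,:,::-1])
c=lambda i,x,y,w,h,k:cv2.resize(i[y:y+h,x:x+w],None,fx=k,fy=k,interpolation=2)
cv2.imwrite("pics/p3.png",np.hstack([c(a,220,130,130,195,3),c(b,360,170,130,195,3)])[:,:,::-1])
```

```text
(no output)
```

View pics/p3.png

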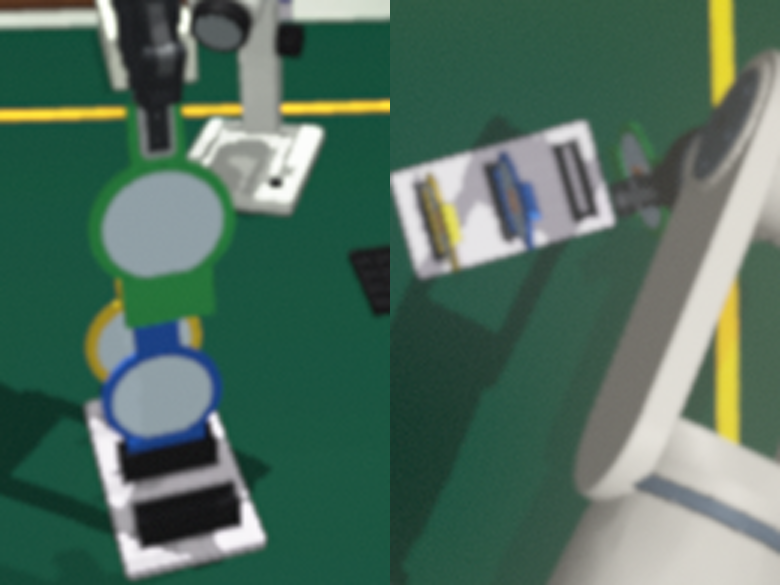

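The green carrier hangs straight in the fingers, with its film centre near (274,203). Its slot is empty and the other two carriers haven't moved. I'll measure its pose relative to the tool.

Run:
```python
from h import *
I=cv2.cvtColor(cv2.imread("pics/s3.png"),4);h=cv2.cvtColor(I,cv2.COLOR_RGB2HSV)
bl=blobs(mask(I,(85,10,110),(120,90,220),(245,175,305,230)),100);print(bl)
s=r.sense();C=Ro.from_euler("xyz",s["tcp_rot"]);T=s["eef_pos"]
def inpl(px,yc):  # intersect with plane at carrier y=yc (tool y = -carrier y)
    o,d=ray("side",px);o=C.inv().apply(o-T);d=C.inv().apply(d);return (o+d*(-yc-o[1])/d[1]).round(1)
b=max(bl,key=lambda b:b[0]);print("film centre tool",inpl(b[1],-2.5))
m=mask(I,(55,110,60),(80,255,255),(245,160,305,245))
p=[]
for x in np.arange(264,290):
    col=np.where(m[215:245,x])[0]
    if len(col):p.append((x,215+col.max()+.5))
p=np.array(p);print(p.T)
q=np.array([inpl(v,-5) for v in p]);print("foot edge tool",q[[0,-1]],"slope",np.degrees(np.polyfit(q[3:-3,0],q[3:-3,2],1)[0]))
# tab/foot side edges
for y in (222,226,230):
    c=np.where(m[y,245:305])[0];print("foot x",inpl((245+c.min()-.5,y),-5),inpl((245+c.max()+.5,y),-5))
```

```text
[(np.int32(1031), array([273.73, 204.34]), ((274.0, 204.5), (33.0, 38.0), 90.0))]
film centre tool [ 1.3  2.5 77.2]
[[264.  265.  266.  267.  268.  269.  270.  271.  272.  273.  274.  275.
  276.  277.  278.  279.  280.  281.  282.  283.  284.  285.  286.  287.
  288.  289. ]
 [238.5 238.5 238.5 237.5 237.5 237.5 237.5 237.5 236.5 236.5 236.5 236.5
  236.5 235.5 235.5 235.5 235.5 234.5 234.5 234.5 234.5 234.5 235.5 236.5
  244.5 244.5]]
foot edge tool [[-25.1   5.  154.9]
 [ 27.4   5.  182.8]] slope 0.18478498016949949
foot x [-60.9   5.  105.7] [ 63.5   5.  131.5]
foot x [-61.9   5.  115.3] [ 63.2   5.  141.7]
foot x [-62.9   5.  125. ] [ 63.    5.  152.1]
```

Add to h.py:
```python
CH=np.array([.8,-3,78.3])
G=FOC-RG.apply(CH)
```

Run:
```python
from h import *
print(G);delta([G[0]-15,40,376],RP)
```

```text
[513.06867389 100.71032504 244.68214767]
clock 4.05 now [ 525.9 -257.1  374. ] q [-0.46  0.2   1.57 -0.    1.37  0.85]
d in tool axes [  51.1 -294.    -1.6] rotvec [-0.0018  0.0021  0.    ]
d in goal axes [  51.1 -294.    -2. ]
```

>>> steer_hand(
  offsets=[
    {"pos":[2,-12,-2],"aperture":0},
    {"pos":[4,-22,0],"aperture":0},
    {"pos":[5,-29,0],"aperture":0},
    {"pos":[5,-29,0],"aperture":0},
    {"pos":[5,-29,0],"aperture":0},
  ],
)

```text
clock: 4.47
eef_pos: [514.2, -133.4, 376.3]
tcp_rot: [-3.14, 0.002, 0.265]
contact_force: [0.2, 1.4, -0.1]
opening: 0.107
grasp_force: 59.2
```

>>> steer_hand(
  offsets=[
    {"pos":[5,-29,0],"aperture":0},
    {"pos":[5,-29,0],"aperture":0},
    {"pos":[5,-29,0],"aperture":0},
    {"pos":[5,-29,0],"aperture":0},
    {"pos":[5,-29,0],"aperture":0},
  ],
)

```text
clock: 4.88
eef_pos: [500.0, 13.1, 376.6]
tcp_rot: [-3.141, 0.002, 0.265]
contact_force: [0.8, -0.1, -0.4]
opening: 0.105
grasp_force: 59.2
```

>>> steer_hand(
  offsets=[
    {"pos":[3,-20,0],"aperture":0},
    {"pos":[2,-8,0],"aperture":0},
    {"rot":[0,0,-0.1],"aperture":0},
    {"rot":[0,0,-0.1],"aperture":0},
    {"rot":[0,0,-0.1],"aperture":0},
  ],
)

```text
clock: 5.3
eef_pos: [498.2, 39.9, 376.8]
tcp_rot: [-3.141, 0.002, 0.571]
contact_force: [0.1, -0.8, -0.8]
opening: 0.107
grasp_force: 59.2
```

>>> steer_hand(
  offsets=[
    {"aperture":0},
    {"aperture":0},
    {"aperture":0},
  ],
)

```text
clock: 5.55
eef_pos: [498.5, 39.4, 377.3]
tcp_rot: [-3.141, 0.001, 0.562]
contact_force: [-1.1, -0.3, -0.8]
opening: 0.11
grasp_force: 59.2
```

```bash
python3 -c "
from h import *
delta(G,RG)"
```

```text
clock 5.55 now [498.5  39.4 377.3] q [ 0.08  0.05  1.73 -0.    1.36  1.08]
d in tool axes [ 45.1 -44.1 132.6] rotvec [0.4332 0.1875 0.7983]
d in goal axes [ -1.2   2.3 146.8]
```

>>> steer_hand(
  offsets=[
    {"rot":[0,0,0.1],"aperture":0},
    {"rot":[0,0,0.1],"aperture":0},
    {"rot":[0,0,0.1],"aperture":0},
    {"rot":[0,0,0.1],"aperture":0},
    {"rot":[0,0,0.1],"aperture":0},
  ],
)

```text
clock: 5.97
eef_pos: [498.7, 39.4, 377.6]
tcp_rot: [3.142, 0.0, 0.057]
contact_force: [0.2, -0.2, 0.0]
opening: 0.107
grasp_force: 59.2
```

>>> steer_hand(
  offsets=[
    {"rot":[0,0,0.1],"aperture":0},
    {"rot":[0,0,0.1],"aperture":0},
    {"rot":[0,0,0.1],"aperture":0},
    {"rot":[0,0,0.013],"aperture":0},
    {"rot":[0.09,0,0],"aperture":0},
  ],
)

```text
clock: 6.38
eef_pos: [499.1, 40.8, 377.6]
tcp_rot: [-3.052, 0.0, -0.246]
contact_force: [-1.0, 0.2, -0.8]
opening: 0.108
grasp_force: 59.2
```

>>> steer_hand(
  offsets=[
    {"rot":[0.09,0,0],"aperture":0},
    {"rot":[0.09,0,0],"aperture":0},
    {"rot":[0.09,0,0],"aperture":0},
    {"rot":[0.09,0,0],"aperture":0},
    {"aperture":0},
  ],
)

```text
clock: 6.8
eef_pos: [498.1, 38.1, 376.7]
tcp_rot: [-2.688, 0.001, -0.249]
contact_force: [-0.9, 0.0, -0.6]
opening: 0.106
grasp_force: 59.2
```

```bash
python3 -c "
from h import *
delta(G,RG)"
```

```text
clock 6.8 now [498.1  38.1 376.7] q [-0.21  0.03  1.83  0.47  1.3   1.48]
d in tool axes [ -0.7   0.  146.9] rotvec [0.0055 0.002  0.0012]
d in goal axes [ -1.    0.8 146.9]
```

>>> steer_hand(
  offsets=[
    {"rot":[0.005,0,0],"pos":[0,0,20],"aperture":0},
    {"pos":[0,0,30],"aperture":0},
    {"pos":[0,0,30],"aperture":0},
    {"pos":[0,0,30],"aperture":0},
    {"pos":[-1,0,20],"aperture":0},
  ],
)

```text
clock: 7.22
eef_pos: [511.2, 96.0, 258.7]
tcp_rot: [-2.69, 0.001, -0.246]
contact_force: [-0.3, -0.3, 0.5]
opening: 0.105
grasp_force: 59.2
```

>>> steer_hand(
  offsets=[
    {"pos":[0,0,12],"aperture":0},
    {"pos":[0,0,5],"aperture":0},
    {"aperture":0},
    {"aperture":0},
    {"aperture":0},
  ],
)

```text
clock: 7.63
eef_pos: [514.2, 102.2, 246.7]
tcp_rot: [-2.687, -0.002, -0.247]
contact_force: [-0.4, 0.1, 0.0]
opening: 0.109
grasp_force: 59.2
```

Run:
```python
from h import *
delta(G,RG)
a=camrig.grab_frame("side");b=camrig.grab_frame("top");cv2.imwrite("pics/s4.png",a[:,:,::-1]);cv2.imwrite("pics/t4.png",b[:,:,::-1])
c=lambda i,x,y,w,h,k:cv2.resize(i[y:y+h,x:x+w],None,fx=k,fy=k,interpolation=2)
cv2.imwrite("pics/p4.png",np.hstack([c(a,230,80,130,145,3),c(b,190,150,130,145,3)])[:,:,::-1])
s=r.sense();C=Ro.from_euler("xyz",s["tcp_rot"]);print("chip est",s["eef_pos"]+C.apply(CH),"FOC",FOC)
```

```text
clock 7.6333 now [514.2 102.2 246.7] q [-0.07  0.17  1.97  0.55  0.98  1.44]
d in tool axes [-0.8  2.4  1.1] rotvec [0.0043 0.0002 0.0043]
d in goal axes [-0.8  2.4  1.1]
chip est [524.14562567 137.76643194 177.65522587] FOC [523.14004925 136.71888448 175.81647374]
```

View pics/p4.png

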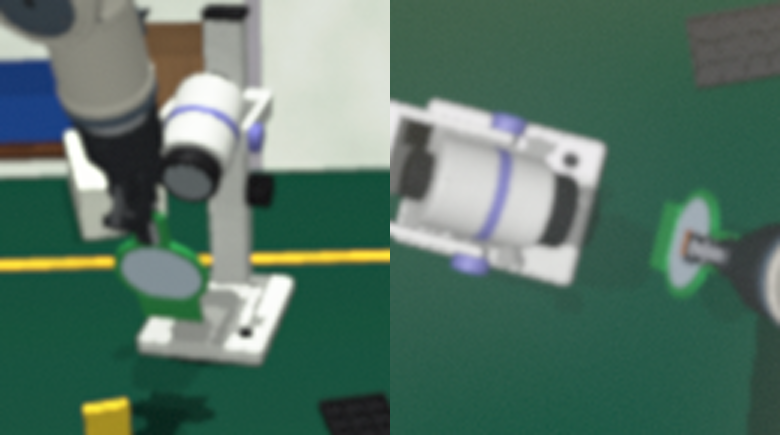

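The carrier is held in front of the lens. In the side view its film centre is near (284,171) with the lens at about (293,140), and the top view shows the chip face towards the lens. I'll check it numerically.

Run:
```python
from h import *
s=r.sense();C=Ro.from_euler("xyz",s["tcp_rot"]);T=s["eef_pos"]
def el(n,roi,lo,hi):
    I=cv2.imread(f"pics/{n[0]}4.png");B=cv2.cvtColor(cv2.resize(I,None,fx=4,fy=4,interpolation=2),4)
    m=mask(B,lo,hi,[4*v for v in roi]);m=cv2.morphologyEx(m,cv2.MORPH_OPEN,np.ones((5,5)))
    c=max(cv2.findContours(m,0,1)[0],key=cv2.contourArea);e=cv2.fitEllipse(cv2.convexHull(c));return (np.array(e[0])+.5)/4-.5,np.array(e[1])/4,e[2]
S=el("side",(262,155,306,190),(85,10,90),(120,95,220));Tt=el("top",(270,205,312,255),(85,10,90),(120,95,220))
print("side",S,"top",Tt)
o,d=ray("side",S[0]);o=C.inv().apply(o-T);d=C.inv().apply(d);print("film in tool via side",(o+d*(2.5-o[1])/d[1]).round(1))
o,d=ray("top",Tt[0]);o=C.inv().apply(o-T);d=C.inv().apply(d);print("via top",(o+d*(-2.5-o[1])/d[1]).round(1))
a=np.linspace(0,2*np.pi,60)
for dl in(-6,-3,0,3,6):
    R=C*Ro.from_rotvec([np.radians(dl),0,0])
    out=[]
    for n,yy in(("side",2.5),("top",-2.5)):
        c=T+R.apply(np.array([[.8+43*np.cos(b),yy,78.3+43*np.sin(b)] for b in a]));e=cv2.fitEllipse(proj(n,c).astype(np.float32));out.append((np.round(e[0],2).tolist(),round(e[1][0]/e[1][1],3),round(e[2],1)))
    print("extra lean",dl,out)
print("meas ratios",S[1][0]/S[1][1],Tt[1][0]/Tt[1][1])
```

```text
side (array([283.25021362, 170.67695618]), array([14.12000084, 26.3513298 ]), 106.310546875) top (array([292.98461914, 232.07354736]), array([18.74127007, 31.57592392]), 10.923423767089844)
film in tool via side [ 1.4  2.5 78.9]
via top [-0.7 -2.5 49.4]
extra lean -6 [([282.38, 172.28], 0.638, 109.3), ([292.12, 231.11], 0.279, 14.2)]
extra lean -3 [([282.72, 171.31], 0.602, 108.0), ([290.77, 230.78], 0.326, 14.2)]
extra lean 0 [([283.04, 170.29], 0.564, 106.7), ([289.44, 230.45], 0.372, 14.1)]
extra lean 3 [([283.35, 169.24], 0.525, 105.5), ([288.14, 230.12], 0.417, 14.1)]
extra lean 6 [([283.65, 168.15], 0.486, 104.4), ([286.87, 229.81], 0.462, 14.0)]
meas ratios 0.5358363674449462 0.5935303781761484
```

>>> steer_hand(
  offsets=[
    {"rot":[0.004,0,0.004],"pos":[-1,2.4,1],"aperture":0},
    {"aperture":0},
    {"aperture":0},
    {"aperture":0},
    {"aperture":0},
  ],
)

```text
clock: 8.15
eef_pos: [512.3, 100.8, 243.8]
tcp_rot: [-2.683, 0.002, -0.252]
contact_force: [0.0, -0.6, -0.2]
opening: 0.104
grasp_force: 59.2
```

>>> steer_hand(
  offsets=[
    {"aperture":0},
    {"aperture":0},
    {"aperture":0},
    {"aperture":0},
    {"aperture":0},
  ],
)

```text
clock: 8.57
eef_pos: [512.2, 101.0, 243.7]
tcp_rot: [-2.683, 0.002, -0.251]
contact_force: [-0.5, -0.0, -0.8]
opening: 0.106
grasp_force: 59.2
```

```bash
python3 -c "
from h import *
delta(G,RG);print(r.sense()['qvel'].round(4))"
```

```text
clock 8.5667 now [512.2 101.  243.7] q [-0.08  0.18  1.98  0.55  0.98  1.43]
d in tool axes [ 0.9 -0.4 -0.9] rotvec [ 0.      0.0017 -0.0007]
d in goal axes [ 0.9 -0.4 -0.9]
[ 0.0008  0.0009 -0.      0.0001 -0.0005 -0.0002]
```

Position is within about 1 mm of the goal and steady, so I'll hand it in.

```bash
python3 -c "
from rig import r, camrig
print(r.sign_off())"
```

```text
the job is handed in; nothing more can be done
None
```

I handed the job in at about 8.6 s with the green carrier held steady at the focus point, its tool pose within about 1.5 mm of my computed goal; that goal uses a camera tilt measured at about 26° (roughly ±2°), and no verdict came back.

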